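# Seat a power board in its screwing fixture and lock the toggle clamp

## Task

Get the power board ready for screwing: with the fingertips push it along its rails, without lifting it, until it is fully home against the end stop of the fixture. Then press the handle of the toggle clamp over and down, past its dead point, until it snaps into lock and the clamp's foot holds the board there. Leave the loose parts and tools around it where they are, and take the hand away.

Things in the scene. Friction and masses are not known exactly. Their poses are not given: they have to be found in the camera images.
- fixture: Bolted-down aluminium plate, x -115 to 115, y -115 to 135 mm about the origin, upper face at z 15 mm. Origin on the bench, z up; all coordinates below are in its axes (mm). Two black rails along x, 10 high and wide, x -60 to 75, inner faces at y -76.5 and 16.5, guide the board. A steel end stop closes the far (+x) end; the near (-x) end is open, the plate bare there.
- stop_face (a point): Foot of the end stop's face, middle of its width: fixture (80, -30, 15). The stop is 80 wide (y), 20 high. Axes as the fixture's.
- module: The power board, loose, 0.3 to 0.65 kg: finned heat sink 100 (x) by 90 (y) by 28 mm; green board and parts on it, up to 48 high (near half) or 58 (far half); bare ledge 28 mm high along its +y side for the foot. Origin: middle of its underside; axes as the fixture's to 0.03 rad. Starts 18-40 mm short of the stop. Near (-x) end: upright face 28 high, 50 mm from the origin. Fully home: fixture x 30.
- clamp_pivot (a point): Pivot of the arm of the horizontal toggle clamp, fixture (45, 60, 51). The clamp stands left (+y) of the board on a block, arm and handle moving in the upright plane x = 45; its base spans x 20 to 70, y 36 to 120, up to z 71. The arm, 70 mm long, 20 wide, points to -y over the board when shut; open, it stands up (end at most 130 mm above the bench) with its foot sticking out to -y.
- clamp_handle (a joint): Handle turn (rad): 0 = fully open, upright; grows as it is pressed over to +y and down. Its slope above level (towards +y) = 1.46 minus this value. It starts at 0 and, below 0.8, stays by friction where left. From about 0.87, with the board under the foot, a spring pushes back, up to about 6 N at the press point, until the dead point at 1.22; then it snaps by itself to its stop, locked, at 1.36.
- handle_hinge (a point): Fixed hinge axis of the handle, fixture (45, 100, 60); the axis runs along the fixture's x. Axes as the fixture's.
- handle_press (a point): Point to press, on the middle of the handle's inner face (facing the arm when open, up when locked), 105 mm along the handle from the hinge axis and 8 mm off the line through it; moves with the handle. The grip is of black rubber, 21 mm wide (fixture x), 16 thick, from 50 to 125 mm from the hinge axis. Heights over the bench: grip's end when open 185, this point when locked 78.
- clamp_foot: Sprung rubber foot at the end of the clamp arm, 19 mm across, 8 high; origin at the middle of its sole. Locked, it stands on the board's ledge near fixture (45, 0, 43) and presses with about 25 N.
- relay: Loose blue relay block, 28 by 22 by 26 mm, on the near right corner of the fixture plate. Leave it. Origin under its middle, as for the things below.
- screwdriver: Loose screwdriver, 190 mm, handle 26 mm thick, lying on the bench right (-y) of the fixture. Leave it.
- screw_cup: Loose grey cup, 48 mm across, 36 mm high, on the bench left (+y) of the fixture, near the handle's place. Leave it.
- tape_roll: Loose tape roll lying flat, 90 mm across, 24 mm high, well to the right of the fixture. Leave it.
- meter: Loose orange hand meter, 150 by 75 by 46 mm, lying well to the right. Leave it.
- wire_spool: Loose white spool, 68 mm across, 50 mm high, well to the left. Leave it.
- capacitor: Loose black can capacitor, 35 mm across, 45 mm high, standing well to the left. Leave it.
Mind the look-alikes: they are no part of the job. What is shaped like the module but purple is not meant.

How it is judged (in metres and radians):
On the way, in this order (a step that is already met when the one before it is completed fails the run):
1. the board is pushed home against the end stop while the clamp is still open (x of module in the frame of fixture above 0.028 m and value of joint clamp_handle below 0.7 rad), for 0.1 s.
2. the handle is past its dead point and locked, the foot pressing on the board (value of joint clamp_handle above 1.32 rad and contact force between clamp_foot and module above 10 N), for 0.1 s.
At the end, for the whole second after the job is handed in: The handle is locked (joint above 1.32 rad), the clamp foot presses on the board with more than 10 N, and the board lies flat on the plate, within 2 mm of fully home against the end stop, at rest (all of step 2 and x of module in the frame of fixture above 0.028 m and z of module in the frame of fixture below 0.018 m and angle between module's own z axis and vertical below 0.03 rad and linear speed of module below 0.01 m/s); the robot touches nothing.
It fails at once if the board is lifted (more than 6 mm off the plate) or tipped (z of module in the frame of fixture above 0.021 m or angle between module's own z axis and vertical above 0.15 rad).
It fails at once if a loose part or tool is moved by more than 20 mm (distance of any of relay, screwdriver, screw_cup, tape_roll, meter, wire_spool, capacitor from where it was at the start of the episode above 0.02 m).
It also fails if it takes over 45 s, if anything falls off the work surface, if the arm or the gripper's body presses on something with over 40 N, if the wrist force passes 120 N, or if a joint passes its speed limit or range.

## Robot

A 6-joint arm with a two-finger parallel gripper is mounted at the origin on the work surface. World frame = base frame: x ahead of the robot, y to its left, z up, the work surface at z = 0. Lengths are in mm, angles in rad, forces in N, time in s.
With the tool pointing down it reaches from about 250 to 850 mm from the base axis. Payload 12.5 kg.
Tool frame: the origin (TCP) lies on the centre line of the jaws, within the pads' length; the fingertips stand 22 mm ahead of it and the grasp point (between the pads) lies 3 mm ahead of it; z points along the fingers, x is the direction in which the jaws open and shut, and the axes are right-handed (so a half turn about z gives the same grasp; the last joint's range is limited). The gripper opens to 93 mm and grips with 3 to 60 N. Pads are 15 mm wide; open, the fingers measure 128 mm over their backs; the gripper's body (75 mm by 188 mm) begins 65 mm behind the grasp point.
Start: joints at [-1.253, 0.351, 1.652, -0, 1.139, -0.085], TCP at [215.615, -505.959, 240.633] pointing down, gripper open.
Joint ranges: [-2.75, 2.75], [-0.79, 2.1], [0.01, 2.65], [-1.57, 4.71], [0.07, 3.14], [-2.87, 2.87]. Speed limits (rad/s): [2.22, 2.22, 2.79, 3.14, 3.14, 3.14].

## Interface

Orientations are given as a unit quaternion [w, x, y, z].
In Python, from plant import robot gives the robot as it stands. Calls block until the motion is done:
- robot.move_pose(position, orientation): joint-space move of the TCP to a pose.
- robot.move_l(position, feed=150, rotation=None, threshold=None): straight line of the TCP; rotation=None keeps the orientation; feed is the mean speed in mm/s. With threshold (N) it stops when the force on the tool has changed by that much, and returns True; else False.
- robot.goto_joints(angles): joint-space move.
- robot.ungrasp() and robot.close_gripper(strength=None): open the fingers fully, or close them until they stop; strength is the grip in N (None keeps the last).
- robot.wait(seconds).
- robot.ik(position, orientation): joint angles nearest the present ones, or None.
- robot.sense(): the state.
- robot.grab_frame(name): name is "scene" or "top"; returns the picture (420x560x3 uint8, red, green, blue); there is no depth.
- robot.get_calibration(name): a dict with "vfov" (degrees; the focal length in pixels is half the picture's height over the tangent of half this angle, whatever the lens; pixels are square), "cx", "cy" (the principal point, pixels), "rvec" (rotation vector, rad) and "tvec" (3), from world to camera coordinates, as OpenCV has them. Camera axes: x right, y down, z forward; pixel columns grow to the right and rows downward; lengths in mm; the calibration is good to about 2 mm. A picture is of the moment at which its call begins. get_calibration takes no time and is no camera call.
A pose or a line that the arm cannot do raises robot.IKError and nothing moves.
- robot.job_done(): hands the job in, once; it reports no verdict.
The state is a dict: "t": time; "q": joint angles; "dq": joint speeds; "joint_torque": joint torques, N m; "position": TCP position; "orientation": TCP orientation; "ft_force": force on the tool from outside, world axes, zero at the start; "torque": the same for the moment, N m; "grip_width": opening from 0.0 (shut) to 1.0 (fully open).
Only numpy, scipy, OpenCV 4.12 (cv2) and the standard library are available. Lean on these libraries where they do the work, as an engineer would, in place of code of your own. Each camera call takes 0.05 s, during which the arm holds its last target.

## Working session

There is one attempt and no reset: what is moved stays moved. The work goes in short steps, each a Python script; the robot and the scene stay as the last script left them, time stands still between calls to the robot, and variables do not carry over. Pictures are saved under pics/ and viewed, and the job is handed in when it is done.

```bash
ls; mkdir -p pics; python3 - <<'E'
from plant import robot
import cv2
for n in("scene","top"):
    f=robot.grab_frame(n); cv2.imwrite(f"pics/{n}0.png",f[:,:,::-1]); print(robot.get_calibration(n))
s=robot.sense(); print({k:s[k] for k in("t","position","orientation","ft_force","grip_width")})
E
```

```text
pics
{'vfov': 46.38171672413708, 'cx': 272.1234696642829, 'cy': 209.68203733622732, 'rvec': array([ 1.49373769,  1.76364767, -0.94081847]), 'tvec': array([  43.18495301, -185.76688422, 1687.87148407])}
{'vfov': 47.97051330821891, 'cx': 279.32704214262554, 'cy': 205.19312247629105, 'rvec': array([ 2.14872905, -2.11083901,  0.20803844]), 'tvec': array([   3.57295991,  531.40486962, 1479.78346348])}
{'t': 0.1, 'position': array([ 215.53917624, -505.70269064,  240.15671766]), 'orientation': array([-3.38641605e-04,  8.34253512e-01, -5.51380818e-01, -3.96166614e-04]), 'ft_force': array([-0.01744642,  0.70228392,  0.04250866]), 'grip_width': 1.0018720332906448}
```

View pics/scene0.png

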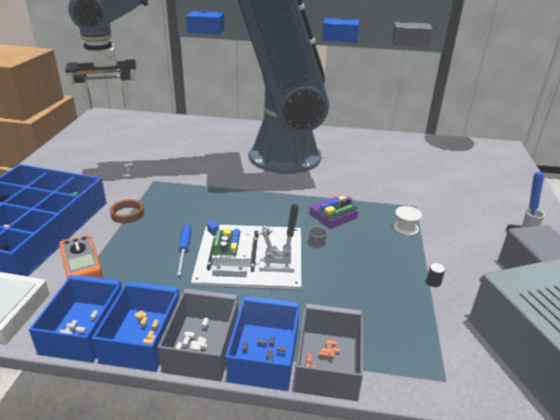

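View pics/top0.png

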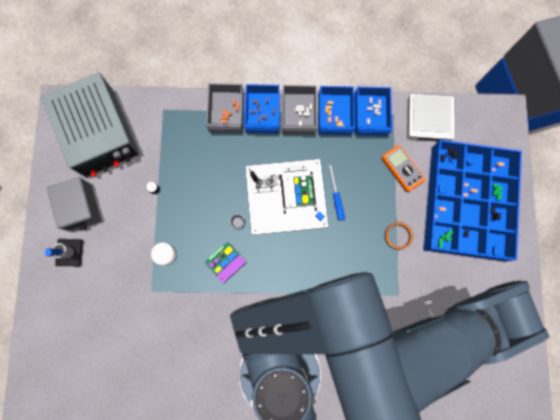

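The top view (robot at the bottom) shows the white fixture plate near (287,197) with the green board near (300,190). The clamp is at (263,180), the relay at (320,215), the screwdriver at (338,200) and the cup at (237,222). The purple look-alike is at (226,262). I'll crop in on the fixture.

```bash
python3 - <<'E'
import cv2
f=cv2.imread("pics/top0.png")[145:245,220:360]; cv2.imwrite("pics/topc.png",cv2.resize(f,None,fx=5.7,fy=5.7,interpolation=cv2.INTER_CUBIC))
f=cv2.imread("pics/scene0.png")[190:300,180:330]; cv2.imwrite("pics/scenec.png",cv2.resize(f,None,fx=5.3,fy=5.3,interpolation=cv2.INTER_CUBIC))
E
```

```text
(no output)
```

View pics/topc.png

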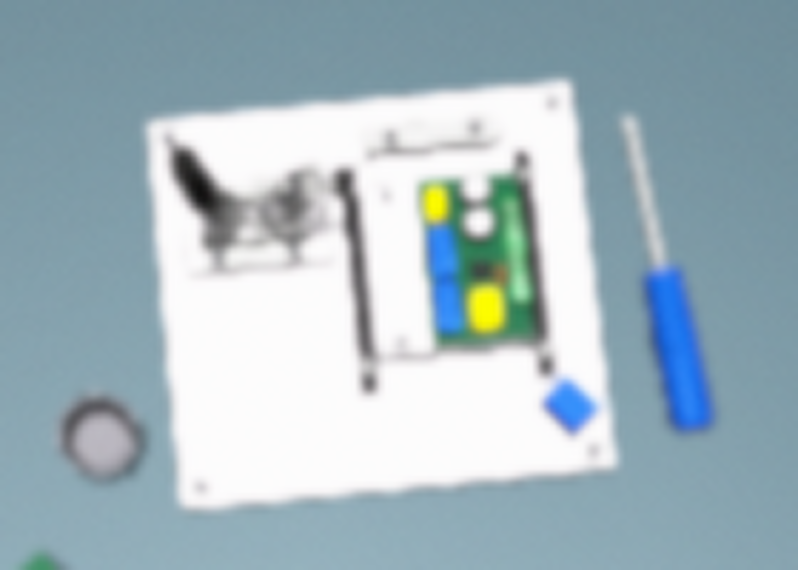

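View pics/scenec.png

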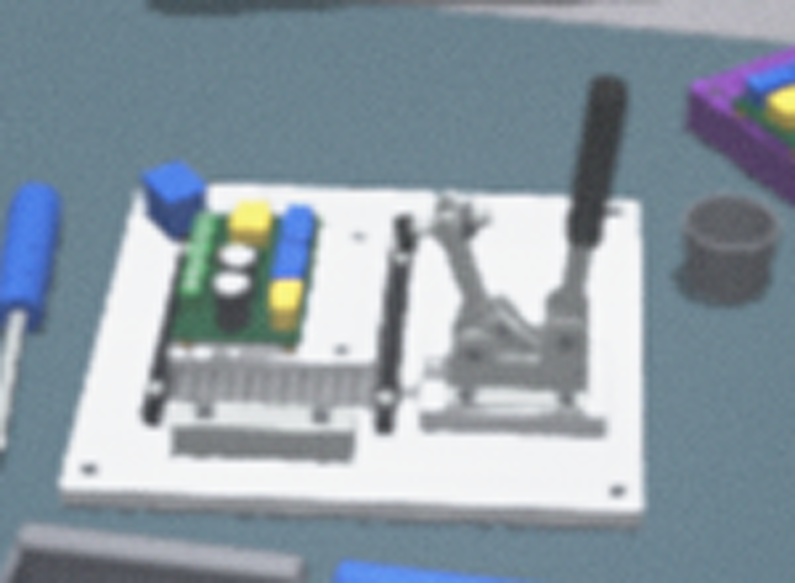

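Both crops agree: green board with a bare ledge on the clamp side, open clamp with an upright black handle, and the purple copy outside the fixture. Next I'll fit the fixture pose from the plate corners in both views.

```bash
cat > h.py <<'E'
import numpy as np, cv2
from scipy.optimize import least_squares
from scipy.spatial.transform import Rotation as R
CAL={'scene':dict(vfov=46.38171672413708,cx=272.1234696642829,cy=209.68203733622732,rvec=np.array([1.49373769,1.76364767,-0.94081847]),tvec=np.array([43.18495301,-185.76688422,1687.87148407])),
'top':dict(vfov=47.97051330821891,cx=279.32704214262554,cy=205.19312247629105,rvec=np.array([2.14872905,-2.11083901,0.20803844]),tvec=np.array([3.57295991,531.40486962,1479.78346348]))}
def proj(n,P):
    c=CAL[n]; f=210/np.tan(np.radians(c['vfov']/2))
    K=np.array([[f,0,c['cx']],[0,f,c['cy']],[0,0,1]])
    return cv2.projectPoints(np.asarray(P,float).reshape(-1,3),c['rvec'],c['tvec'],K,None)[0].reshape(-1,2)
def unproj(n,px,z):
    c=CAL[n]; f=210/np.tan(np.radians(c['vfov']/2)); Rm=cv2.Rodrigues(c['rvec'])[0]
    o=-Rm.T@c['tvec']; out=[]
    for u,v in np.atleast_2d(px):
        d=Rm.T@np.array([(u-c['cx'])/f,(v-c['cy'])/f,1]); out.append(o+d*(z-o[2])/d[2])
    return np.array(out)
def f2w(p,F):
    x,y,a=F; p=np.asarray(p,float); c,s=np.cos(a),np.sin(a)
    return np.stack([x+c*p[...,0]-s*p[...,1],y+s*p[...,0]+c*p[...,1],p[...,2]],-1)
E
cat > fit.py <<'E'
from h import *
C=np.array([[115,135,15],[115,-115,15],[-115,-115,15],[-115,135,15]],float)
tp=np.array([[148,122],[570,82],[617,465],[183,508]])/5.7+[220,145]-.4
sp=np.array([[643,512],[62,488],[140,185],[640,200]])/5.3+[180,190]-.4
for n,p in(('top',tp),('scene',sp)):
    print(n,unproj(n,p,15).round(1).tolist())
def res(F,w=(1,1)):
    W=f2w(C,F); return np.concatenate([w[0]*(proj('top',W)-tp).ravel(),w[1]*(proj('scene',W)-sp).ravel()])
for w in((1,1),(1,0),(0,1)):
    r=least_squares(res,[500,0,0],args=(w,)); print(w,r.x,np.abs(r.fun).max(),r.fun.round(1))
F=least_squares(res,[500,0,0]).x
np.save('F.npy',F)
pts={'y':C,'r':[[80,-70,15],[80,10,15],[80,-70,35],[80,10,35],[-60,-76.5,25],[-60,16.5,25],[75,-76.5,25],[75,16.5,25]],'h':[[45,100,60],[45,100+125*np.cos(1.46),60+125*np.sin(1.46)]]}
for n,o,s,fn in(('top',(220,145),5.7,'topc'),('scene',(180,190),5.3,'scenec')):
    im=cv2.imread(f'pics/{fn}.png')
    for k,c in(('y',(0,0,255)),('r',(255,0,255)),('h',(0,255,255))):
        for u in (proj(n,f2w(np.array(pts[k],float),F))+.4-o)*s: cv2.circle(im,tuple(int(v) for v in u),4,c,-1)
    cv2.imwrite(f'pics/{fn}_o.png',im)
E
python3 fit.py
```

```text
top [[669.4, 128.4, 15.0], [698.9, -120.6, 15.0], [470.4, -148.0, 15.0], [440.9, 101.5, 15.0]]
scene [[671.5, 126.4, 15.0], [700.1, -120.5, 15.0], [473.2, -148.3, 15.0], [440.6, 100.5, 15.0]]
(1, 1) [ 5.71765916e+02 -2.02119897e+01  1.18033299e-01] 0.488890366667988 [ 0.3 -0.2  0.1 -0.2 -0.  -0.2  0.4 -0.2  0.5 -0.4 -0.1 -0.2  0.3 -0.4
 -0.1  0.2]
(1, 0) [ 5.71057192e+02 -1.96151207e+01  1.17931410e-01] 0.20745379003358266 [ 0.1  0.  -0.1  0.  -0.2  0.   0.2 -0.   0.  -0.   0.  -0.   0.  -0.
  0.   0. ]
(0, 1) [ 5.72552713e+02 -2.04448637e+01  1.18270391e-01] 0.37312645153602375 [ 0.  -0.   0.  -0.   0.  -0.   0.  -0.   0.4 -0.2 -0.3  0.   0.2 -0.3
 -0.3  0.4]
```

View pics/topc_o.png

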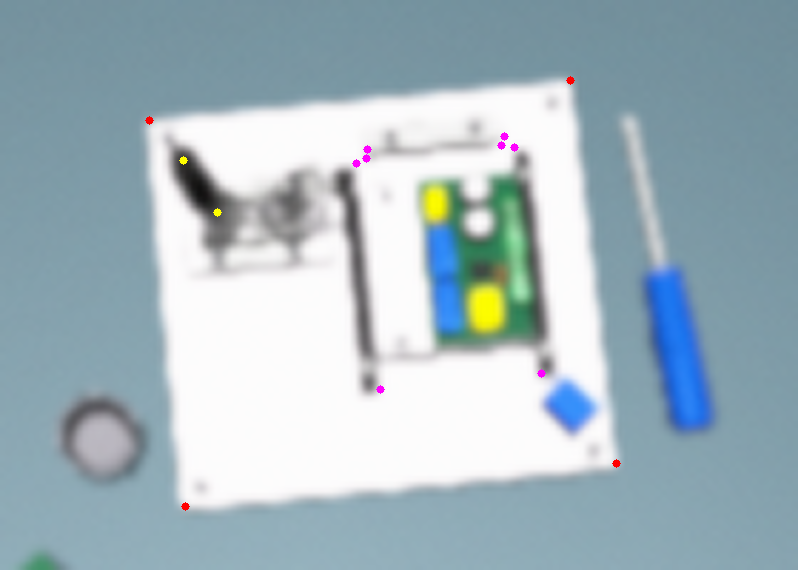

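View pics/scenec_o.png

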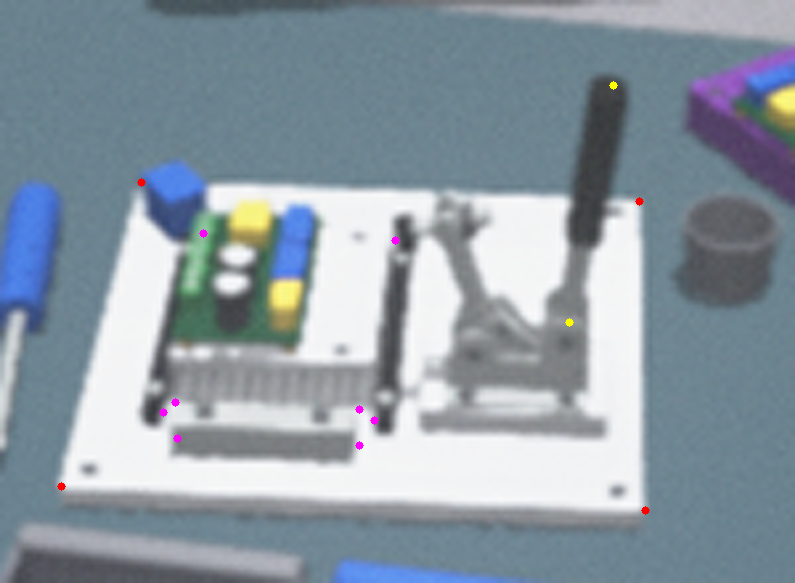

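The overlay lands on the corners, rails and stop (residual under 0.5 px). Now I'll measure the board's near edge (z 43) and the relay in fixture axes, and check the IK for the planned poses.

```bash
cat >> h.py <<'E'
import os
F=np.load('F.npy') if os.path.exists('F.npy') else None
def w2f(p):
    x,y,a=F; p=np.asarray(p,float); c,s=np.cos(a),np.sin(a); dx=p[...,0]-x; dy=p[...,1]-y
    return np.stack([c*dx+s*dy,-s*dx+c*dy,p[...,2]],-1)
def down(xdir):  # quat wxyz, tool z down, tool x along fixture angle xdir
    t=xdir+F[2]; X=np.array([np.cos(t),np.sin(t),0]); Z=np.array([0,0,-1.]); Y=np.cross(Z,X)
    q=R.from_matrix(np.stack([X,Y,Z],1)).as_quat(); return q[[3,0,1,2]]
def W(x,y,z): return f2w([x,y,z],F)
QP=down(-np.pi/2); 
def press(th):
    s=1.46-th; return np.array([100+105*np.cos(s)-8*np.sin(s),60+105*np.sin(s)+8*np.cos(s)])
E
python3 - <<'E'
from h import *
from plant import robot
t=lambda p:np.array(p)/5.7+[220,145]-.4
s=lambda p:np.array(p)/5.3+[180,190]-.4
print('near edge',w2f(unproj('top',t([[385,357],[430,352],[538,344]]),43)).round(1).tolist())
print('far edge scene z43',w2f(unproj('scene',s([[170,357],[375,372]]),43)).round(1).tolist())
print('relay',w2f(unproj('top',t([570,406]),41)).round(1))
for nm,p,q in[('pre',W(-55,-30,120),QP),('push',W(-20,-30,44),QP)]+[(f'h{d:.1f}',W(45,press(th)[0]-7.5,press(th)[1]+22),down(d)) for d in(0,np.pi) for th in(0,1.36)]:
    j=robot.ik(p,q); print(nm,p.round(),None if j is None else np.round(j,2))
E
```

```text
near edge [[-44.4, 13.0, 43.0], [-44.1, -12.9, 43.0], [-45.6, -74.8, 43.0]]
far edge scene z43 [[58.6, -75.0, 43.0], [63.5, 15.8, 43.0]]
relay [[-82.7 -89.   41. ]]
pre [521. -56. 120.] [-0.2   0.47  1.82 -0.    0.85  1.26]
push [555. -52.  44.] [-0.18  0.64  1.76 -0.    0.74  1.28]
h0.0 [605.  81. 187.] [ 0.06  0.52  1.54 -0.    1.09 -0.06]
h0.0 [593. 180. 100.] [ 0.22  0.64  1.57 -0.    0.93  0.1 ]
h3.1 [605.  81. 187.] None
h3.1 [593. 180. 100.] None
```

The near edge is at fixture x about -44.5, so the board sits at x about 5.5 to 10, roughly 22 mm short. That is inside the given 18–40 mm. The relay at (-83,-89) is clear of the push lane at y = -30. Before reaching, here are the candidates in the top image:
- **Green board in the fixture:** pixel (300,190). This is my choice: green PCB, silver sink, between the rails.
- **Purple copy:** pixel (226,262). Rejected.

The close crop already confirms the choice, so I'll push.

```bash
python3 - <<'E'
from h import *
from plant import robot
robot.close_gripper(20)
robot.move_pose(W(-75,-30,140),QP)
robot.move_l(W(-75,-30,42),feed=100)
print(robot.sense()['grip_width'],robot.sense()['ft_force'].round(2))
h=robot.move_l(W(-40,-30,42),feed=40,threshold=2)
s=robot.sense(); print(h,w2f(s['position']).round(2),s['ft_force'].round(2),s['t'])
h=robot.move_l(W(-18,-30,42),feed=25,threshold=20)
s=robot.sense(); print(h,w2f(s['position']).round(2),s['ft_force'].round(2),s['t'])
for n in("scene","top"):
    cv2.imwrite(f"pics/{n}1.png",robot.grab_frame(n)[:,:,::-1])
f=cv2.imread("pics/scene1.png")[190:300,180:330]; cv2.imwrite("pics/s1c.png",cv2.resize(f,None,fx=5.3,fy=5.3,interpolation=cv2.INTER_CUBIC))
E
```

```text
0.001634518613326784 [ 0.26  0.23 -0.19]
True [-51.39 -29.98  41.83] [ 0.34  0.19 -0.38] 5.2417
True [-30.69 -29.7   41.38] [ 1.08 -0.66  0.35] 6.1583
```

View pics/s1c.png

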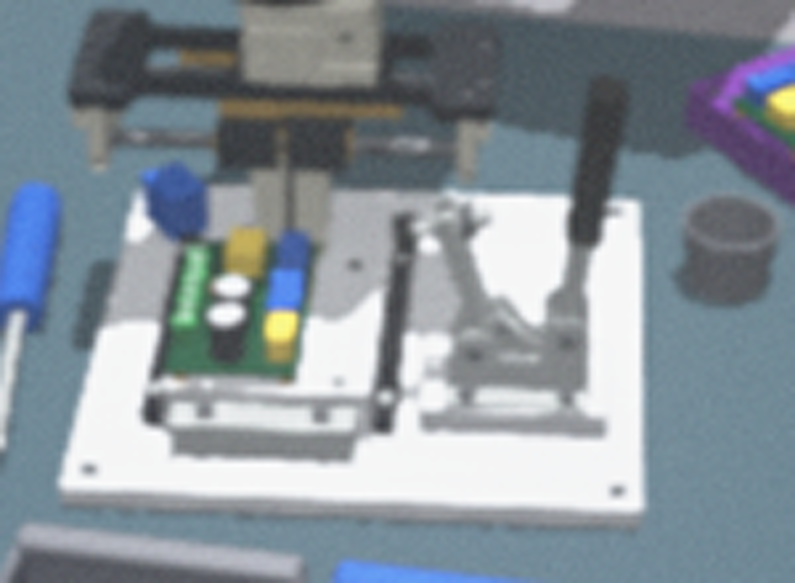

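The board now looks flush with the stop. The 20 N stop came at TCP x -30.7, about 3 mm earlier than my nominal, so I'll push again more slowly and firmly to tell a real stop from jamming.

```bash
python3 - <<'E'
from h import *
from plant import robot
for thr in(20,35):
    h=robot.move_l(W(-18,-30,42),feed=10,threshold=thr)
    s=robot.sense(); print(h,w2f(s['position']).round(2),s['ft_force'].round(2),s['t'])
robot.wait(0.2); s=robot.sense(); print(w2f(s['position']).round(2),s['ft_force'].round(2))
for n,o,sc in(("scene",(180,190),5.3),("top",(220,145),5.7)):
    im=robot.grab_frame(n)[:,:,::-1]; cv2.imwrite(f"pics/{n}2.png",im)
    w,hh=(150,110) if n=="scene" else (140,100)
    c=cv2.resize(im[o[1]:o[1]+hh,o[0]:o[0]+w].copy(),None,fx=sc,fy=sc,interpolation=cv2.INTER_CUBIC)
    P=[[80,-75,43],[80,15,43],[80,-70,35],[80,10,35],[-20,-75,43],[-20,15,43]]
    for u in (proj(n,f2w(np.array(P,float),F))+.4-o)*sc: cv2.circle(c,tuple(int(v) for v in u),3,(0,0,255),-1)
    cv2.imwrite(f"pics/{n}2c.png",c)
E
```

```text
True [-30.68 -29.48  40.8 ] [0.93 0.12 0.26] 6.8333
True [-30.69 -29.29  40.33] [ 0.02 -0.07  0.2 ] 7.5083
[-30.71 -29.26  40.18] [ 0.   -0.77 -0.12]
```

View pics/scene2c.png

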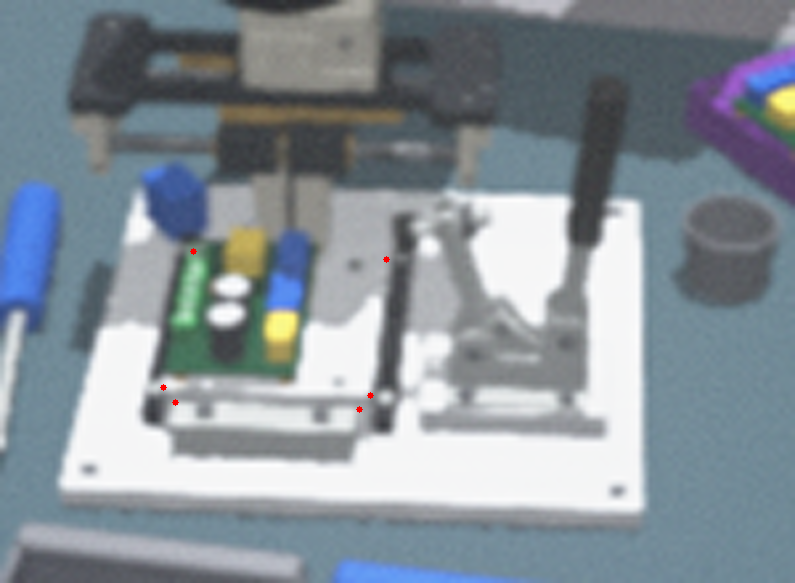

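View pics/top2c.png

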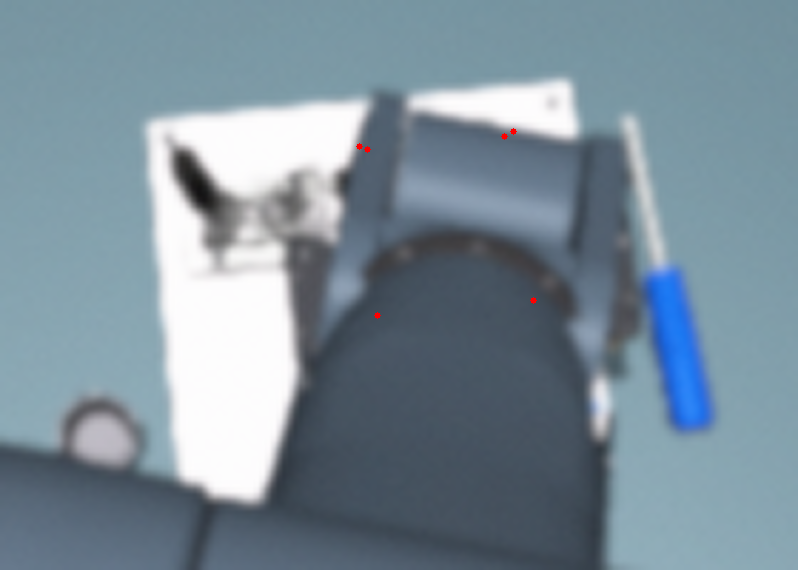

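The board stopped at the same x (-30.69) three times under 20, 20 and 35 N thresholds, and its far edge meets the stop in the scene view, so it is home. Next I'll retract, look from the top, then go to the handle.

```bash
python3 - <<'E'
from h import *
from plant import robot
robot.move_l(W(-60,-30,42),feed=100)
robot.move_l(W(-60,-30,220),feed=200)
QH=down(0)
p0=press(0)
robot.move_pose(W(45,60,p0[1]+22+60),QH)
for n,o,sc in(("scene",(180,190),5.3),("top",(220,145),5.7)):
    im=robot.grab_frame(n)[:,:,::-1]; w,hh=(150,110) if n=="scene" else (140,100)
    cv2.imwrite(f"pics/{n}3.png",im)
    cv2.imwrite(f"pics/{n}3c.png",cv2.resize(im[o[1]:o[1]+hh,o[0]:o[0]+w],None,fx=sc,fy=sc,interpolation=cv2.INTER_CUBIC))
s=robot.sense(); print(w2f(s['position']).round(2),s['ft_force'].round(2),s['t'],p0)
E
```

```text
[ 44.76  59.68 246.99] [0.65 0.35 1.64] 10.6333 [103.65887997 165.2407364 ]
```

View pics/scene3c.png

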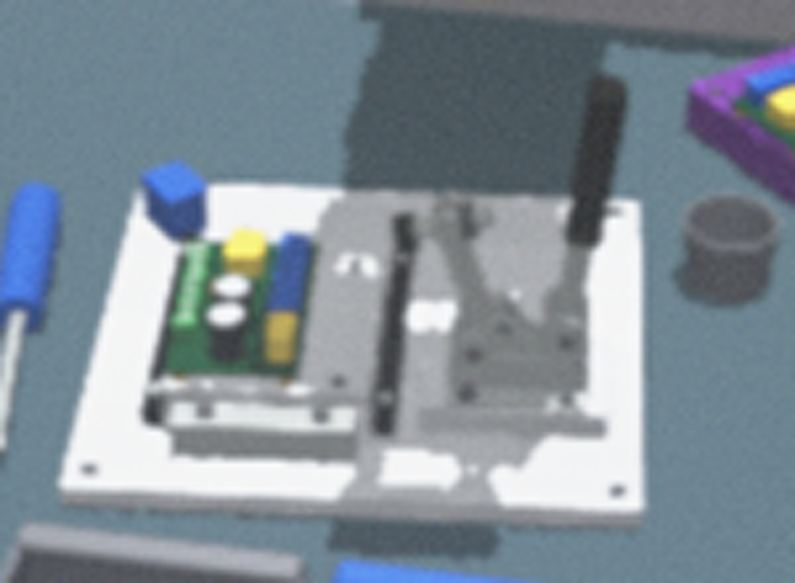

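The board stayed flush against the stop, the clamp is still open at crop (600,160), and the relay and cup have not moved. Next is the handle arc.

```bash
python3 - <<'E'
from h import *
from plant import robot
p0=press(0); w=8.5
robot.move_l(W(45,70,p0[1]+22),feed=150)
h=robot.move_l(W(45,p0[0]-w+3,p0[1]+22),feed=40,threshold=1.5)
s=robot.sense(); print(h,w2f(s['position']).round(2),s['ft_force'].round(2),s['t'])
for th in np.arange(0.1,0.86,0.15):
    p=press(th); h=robot.move_l(W(45,p[0]-w,p[1]+22),feed=80,threshold=20)
    s=robot.sense(); print(round(th,2),h,w2f(s['position']).round(1),s['ft_force'].round(2),round(s['t'],2))
    if h: break
cv2.imwrite("pics/scene4.png",robot.grab_frame("scene")[:,:,::-1])
f=cv2.imread("pics/scene4.png")[170:300,180:340]; cv2.imwrite("pics/s4c.png",cv2.resize(f,None,fx=4.6,fy=4.6,interpolation=cv2.INTER_CUBIC))
E
```

```text
False [ 44.98  98.13 187.23] [-0.4  -0.75  0.06] 12.0417
0.1 False [ 45.  106.  186.3] [ 0.71 -0.21 -0.42] 12.29
0.25 False [ 44.9 121.7 182.9] [0.27 0.55 0.19] 12.64
0.4 False [ 44.9 136.4 177.2] [ 0.01 -0.21  1.31] 12.99
0.55 False [ 44.8 150.1 169.4] [ 0.06 -0.61  0.58] 13.34
0.7 False [ 44.8 162.5 159.7] [ 0.05 -0.24  1.25] 13.69
0.85 False [ 44.8 173.3 148.2] [-0.68  0.09 -0.1 ] 14.04
```

View pics/s4c.png

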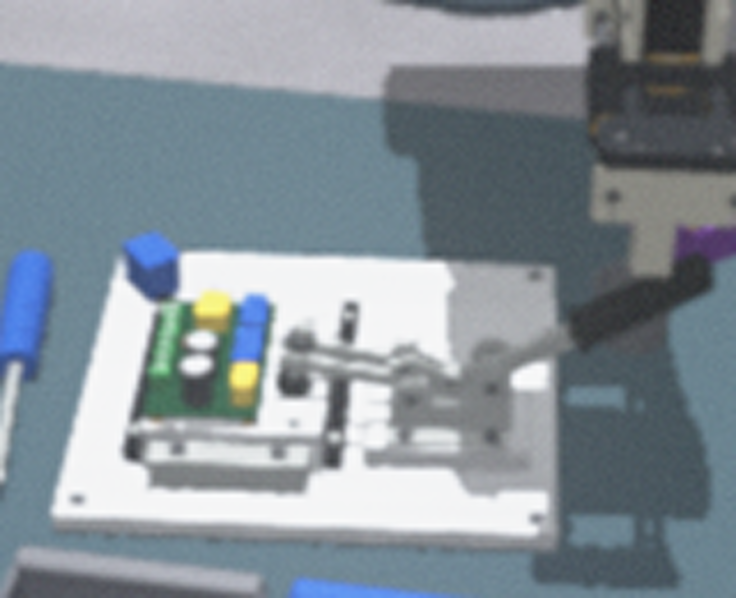

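The fingertip rests on the grip at crop (655,270), with the handle part-way over and the foot above the ledge at (293,378). I'll continue through the dead point.

```bash
python3 - <<'E'
from h import *
from plant import robot
w=8.5
for th in(0.95,1.05,1.15,1.22,1.28,1.33,1.36):
    p=press(th); h=robot.move_l(W(45,p[0]-w,p[1]+22),feed=60,threshold=25)
    s=robot.sense(); print(round(th,2),h,w2f(s['position']).round(1),s['ft_force'].round(2),round(s['t'],2))
    if h: break
robot.wait(0.2)
cv2.imwrite("pics/scene5.png",robot.grab_frame("scene")[:,:,::-1])
f=cv2.imread("pics/scene5.png")[170:300,180:340]; cv2.imwrite("pics/s5c.png",cv2.resize(f,None,fx=4.6,fy=4.6,interpolation=cv2.INTER_CUBIC))
E
```

```text
0.95 False [ 45.2 179.3 140.2] [ 1.47 -1.72  1.99] 14.42
1.05 False [ 45.2 184.6 131.3] [ 0.98 -0.98  3.37] 14.74
1.15 False [ 44.7 189.1 121.5] [ 0.35 -0.09  1.67] 15.07
1.22 False [ 44.6 191.7 114.1] [ 0.35  0.04 -1.17] 15.34
1.28 False [ 44.7 193.5 108.1] [-0.73  0.12  0.35] 15.6
1.33 False [ 44.8 194.6 103.2] [-0.05  0.99  0.48] 15.85
1.36 False [ 45.3 195.2 100.7] [1.41 0.21 1.63] 16.1
```

View pics/s5c.png

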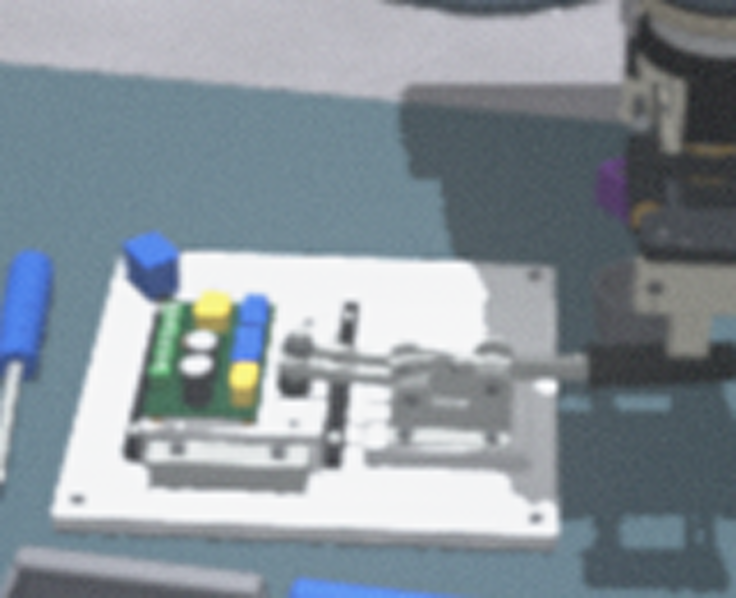

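The spring force rose to about 3.4 N, then dropped at the dead point, and the handle now looks nearly level. I'll press lightly to confirm the end position, then take the hand away and look.

```bash
python3 - <<'E'
from h import *
from plant import robot
p=press(1.36)
h=robot.move_l(W(45,p[0]-8.5,p[1]+22-5),feed=15,threshold=10)
s=robot.sense(); print(h,w2f(s['position']).round(2),s['ft_force'].round(2))
robot.move_l(W(45,p[0]-8.5,260),feed=150)
robot.move_pose(W(-150,60,330),down(0))
for n,o,sc in(("scene",(180,170),4.6),("top",(210,145),5.3)):
    im=robot.grab_frame(n)[:,:,::-1]; cv2.imwrite(f"pics/{n}6.png",im)
    w,hh=(160,130) if n=="scene" else (150,100)
    c=cv2.resize(im[o[1]:o[1]+hh,o[0]:o[0]+w],None,fx=sc,fy=sc,interpolation=cv2.INTER_CUBIC)
    a=press(1.36); b=[100+125*np.cos(.1)-8*np.sin(.1),60+125*np.sin(.1)+8*np.cos(.1)]
    for u in (proj(n,f2w(np.array([[45,*a],[45,*b],[80,10,43],[80,-75,43]]),F))+.4-o)*sc: cv2.circle(c,tuple(int(v) for v in u),3,(0,0,255),-1)
    cv2.imwrite(f"pics/{n}6c.png",c)
s=robot.sense(); print(s['t'],s['ft_force'].round(2))
E
```

```text
True [ 45.45 195.23 100.41] [-2.27 -0.67  7.65]
18.8583 [ 0.38 -0.74 -0.35]
```

View pics/scene6c.png

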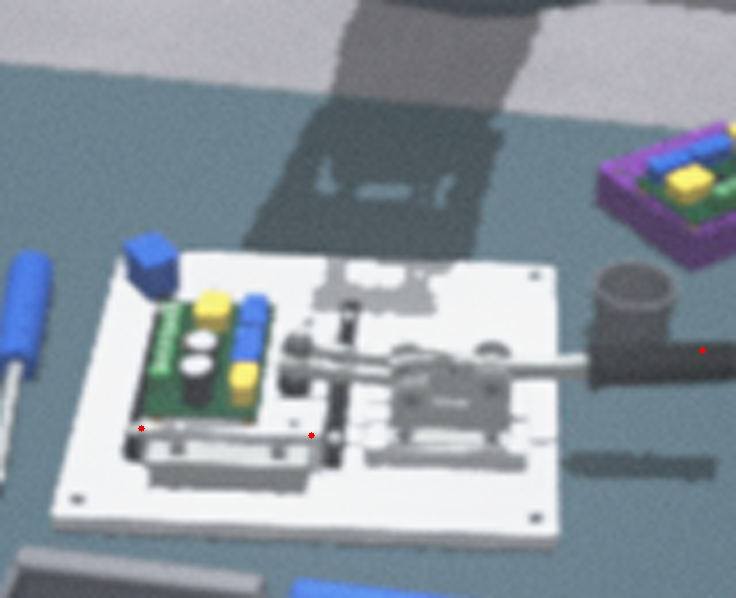

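View pics/top6c.png

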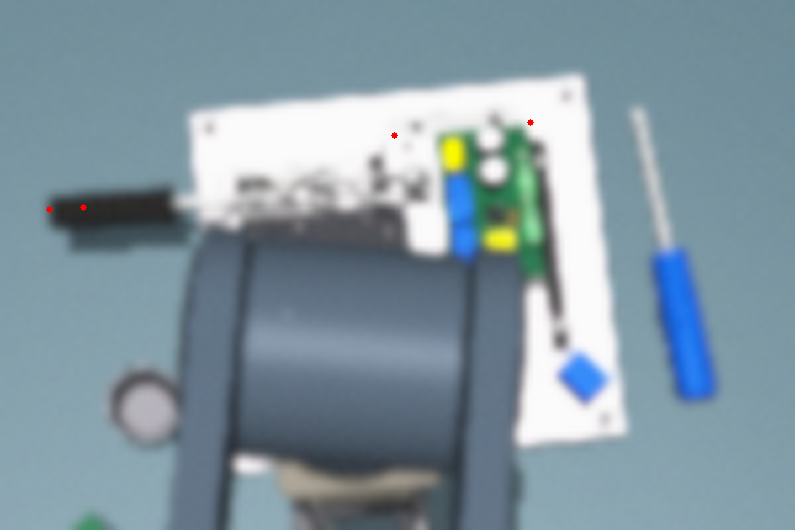

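The handle stays locked with the hand away: the computed locked positions fall on the grip in both views. It was also rigid at TCP z 100.4 under 10 N, against 100.4 computed. The foot stands on the ledge, the board is at the stop, and the loose parts look unmoved. I'm handing the job in.

```bash
python3 - <<'E'
from plant import robot
robot.job_done(); print(robot.sense()['t'])
E
```

```text
the job is handed in; nothing more can be done
the job is handed in; nothing more can be done
```

I pushed the board about 21 mm along its rails against the end stop. I then pressed the clamp handle over its dead point until it locked, took the hand away, and handed the job in after about 19 s of robot time.

**Checks that agreed**
- **Board home:** it stopped at the same x three times, with stop thresholds of 20, 20 and 35 N. Its far edge lies on the stop in the scene view, before and after clamping.
- **Clamp locked:** the reaction rose to about 3.4 N and dropped at the dead point. The handle was then rigid at the computed locked height (TCP z 100.4 mm) and stayed there with the hand away. The foot stands on the ledge.
- **Loose parts:** the relay, screwdriver and cup show no visible movement. I did not compare the tape roll, meter, spool or capacitor in the last pictures, but the arm was never lowered near them.

**Checks that disagreed or were not made**
- **Push position:** the board stopped with the TCP about 3 mm short of where I expected for a 15 mm pad. I put this down to a thicker finger and calibration error, because the pictures and the repeated stops say the board is home.
- **Foot force:** I did not measure it. I infer it from the lock.

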